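# Wind out the dish imager's stage and hold the label holder home in its rail

## Task

Using the black handwheel, wind the dish imager's stage out from under the white head until its pointer stands at the long loading mark on the scale bar. Then take the label holder from its grey stand, push its tongue down behind the lip of the rail on the stage's front edge, barcode facing out (away from the dish), until its shoulders sit on the lip, and finish while still holding it there, pressed home against the spring, so that I can tighten the clamp screws. Do not push the stage by hand, do not ram the holder, and leave the small dropper bottle and the culture bottles where they stand.

Things in the scene. Friction and masses are not known exactly. Their poses are not given: they have to be found in the camera images.
- imager: Dish imager, fixed. Origin on the bench; x to its back, y along it to the handwheel end, z up. Base x -55..75, y -130..205 mm, 18 mm high. White head over x -74..76, y -125..-35 mm, 114 to 160 mm up, on a rear column: it blocks the rail from above until the stage is out. Scale bar behind the stage, 45 mm high. Grey housing under the wheel: radius 36 mm, 50 mm high, at x -15, y 165.
- handwheel (a joint): Handwheel angle, rad, 0 (stage under the head) to 4.8 (end stop); starts at 0 to 0.5. Grows when turned CLOCKWISE seen from above and winds the stage by a belt along the imager's +y, 24 mm per rad. The pointer is at the loading mark at 4.2. Vertical axis; friction about 0.2 N m holds it where it is left.
- wheel_grip (a point): Handwheel's centre, on its vertical axis (imager x -15, y 165 mm), 76 mm above the bench. The wheel is a black disc with knurled rim, 60 mm across, rim 66 to 82 mm above the bench; grip across the rim from above.
- stage: Moving stage, axes as the imager's, origin on its centre line at bench height: deck 94 x 96 mm, 46 mm high, with a petri dish seated on it (89 mm across, top 61 mm high) and a steel label rail on its front (-x) edge. At the loading mark its origin is at y 30.8 mm in the imager's frame.
- pointer (a point): Tip of the stage's black pointer, middle of its back edge, 46 mm high.
- load_mark (a point): The loading mark: the one long line, with a steel pin, among the short ticks (10 mm apart) on the scale bar; 46 mm high. The pointer is at it when both have the same y in the imager's frame.
- rail_mouth (a point): Centre of the rail's slot at the height of the lip's top, 62 mm above the bench, 54.5 mm in front of the stage's centre line; axes as the imager's. The slot is 9 mm (x) by 50 mm (y), between the front lip (4 mm thick) and the shelf edge behind it (3 mm), both 62 mm high. Its position follows the stage.
- rail_spring (a joint): Travel of the spring bar in the bottom of the slot, m: 0 free (bar's top 17 mm below the lip's top), about 0.007 when the holder's shoulders sit on the lip (home). It pushes up with 3 N at first and 6.5 N when home, and lifts the holder again if it is let go.
- label_holder: White plastic label holder, 40 g, upright. Origin: middle of the tongue's lower edge; x out of its back, z up. Tongue 6 thick (x), 46 wide (y), 24 mm high, lower edge rounded; above it the body, 16 thick, 54 wide, 30 mm high, with 5 mm shoulders before and behind the tongue. Grip it across the 16 mm near its top. Starts in the stand, top 72 mm above the bench.
- label_face (a point): Middle of the holder's barcode face (its -x face, 8 mm before its centre plane, 39 mm above the tongue's lower edge).
- holder_stand: Grey block, fixed, 38 x 72 x 42 mm, with a 9 x 50 mm slot in the middle of its top in which the holder's tongue hangs on its shoulders. Origin at the centre of its underside.
- dropper_bottle: Small brown dropper bottle, 33 mm across, 102 mm tall, a bystander in front of the imager's head end. Origin at the centre of its underside.
- culture_bottle_3: Loose brown culture bottle, 39 mm across, 119 mm tall, a bystander beyond the handwheel end. Origin at the centre of its underside.
- side_tablet_swing (a joint): Swing of the tablet screen that hangs over the left of the bench, rad (starts at -0.26 to -0.2). Screen 260 mm wide, 145 to 345 mm above the bench, hinged on the big unit at about x 0.53, y 0.30 m and reaching towards the robot to about x 0.31, y 0.20 m. The handwheel, stand and imager lie to the right of it: if the arm starts on its left, go over it or round its free end.
Things that resemble listed ones, but are neither listed nor needed, are in the scene too. What is shaped like the label_holder but orange is not meant.

How it is judged (in metres and radians):
On the way, in this order (a step that is already met when the one before it is completed fails the run):
1. the stage is wound out to the loading mark, within 4 mm, while the holder is still in its stand (y of pointer in the frame of load_mark between -0.004 and 0.004 m and distance of label_holder from where it was at the start of the episode below 0.02 m), for 0.3 s.
2. the holder's tongue is behind the lip, more than 6 mm deep, barcode outward (z of label_holder in the frame of rail_mouth below -0.006 m and horizontal distance between label_holder and rail_mouth below 0.006 m and x of label_face in the frame of rail_mouth below -0.003 m), for 0.05 s.
At the end, for the whole second after the job is handed in: Pointer within 4 mm of the mark; holder in the rail, barcode outward, upright within 0.08 rad, centred within 5 mm, shoulders within 1.8 mm of the lip, spring bar down more than 5.2 mm; at rest, held by the fingers and pressing on the stage with over 4 N (y of pointer in the frame of load_mark between -0.004 and 0.004 m and z of label_holder in the frame of rail_mouth below -0.0222 m and horizontal distance between label_holder and rail_mouth below 0.005 m and x of label_face in the frame of rail_mouth below -0.003 m and angle between label_holder's own z axis and vertical below 0.08 rad and value of joint rail_spring above 0.0052 m and contact force between label_holder and stage above 4 N and contact force between the fingers and label_holder above 2 N and linear speed of label_holder below 0.02 m/s); the arm keeps its last pose, push and grip.
It fails at once if the stage is pushed by hand (fingers on the stage with more than 10 N) (contact force between the fingers and stage above 10 N).
It fails at once if the holder is rammed into the stage (more than 45 N) (contact force between label_holder and stage above 45 N).
It fails at once if the dropper bottle is displaced by more than 30 mm (distance of dropper_bottle from where it was at the start of the episode above 0.03 m).
It fails at once if the loose culture bottle is displaced by more than 30 mm (distance of culture_bottle_3 from where it was at the start of the episode above 0.03 m).
It also fails if it takes over 64 s, if anything falls off the work surface, if the arm or the gripper's body presses on something with over 40 N, if the wrist force passes 120 N, or if a joint passes its speed limit or range.

## Robot

A 6-joint arm with a two-finger parallel gripper is mounted at the origin on the work surface; the furniture and walls round the work are solid. World frame = base frame: x ahead of the robot, y to its left, z up, the work surface at z = 0. Lengths are in mm, angles in rad, forces in N, time in s.
With the tool pointing down it reaches from about 225 to 875 mm from the base axis. Payload 3.4 kg.
Tool frame: the origin (TCP) lies at the very end of the fingers, on their centre line; the grasp point (between the pads) lies 19 mm behind it; z points along the fingers, y is the line along which they close (so a half turn about z gives the same grasp; the last joint's range is limited). The gripper opens to 85 mm and grips with 20 to 120 N. Pads are 22 mm wide; open, the fingers measure 114 mm over their backs; the gripper's body (76 mm by 85 mm) begins 54 mm behind the grasp point. The pads swing forward as they close: fully open they stand 13 mm farther back than shut.
Start: joints at [1.028, 0.276, 1.505, -0, 1.361, -0.121], TCP at [235.427, 524.63, 231.328] pointing down, gripper open.
Joint ranges: [-2.89, 2.89], [-0.75, 2.08], [0.22, 2.7], [-1.18, 4.32], [0.11, 2.71], [-2.7, 2.7]. Speed limits (rad/s): [2.57, 2.57, 3.14, 3.14, 3.14, 3.14].

## Interface

Orientations are given as a unit quaternion [x, y, z, w].
In Python, from plant import robot gives the robot as it stands. The module is installed in compiled form; this text tells all that it offers.
- The arm moves only by the tool drive_tool, never from a script. Its argument "rows" is one flat list of numbers, 6 for each row, row after row: the shift along the world's x, y, z in mm, then the turn, a rotation vector about the world's x, y, z in degrees. In form: [dx, dy, dz, rx, ry, rz, dx, dy, dz, rx, ry, rz, ...]. A call has 1 to 10 rows; each row shifts and turns the commanded pose from where the row before left it; what a row does not reach is not made up. A row lasts 1/10 s, in which the tool goes at most 50 mm and 8.59 degrees, less where a joint would pass 70% of its speed; a pose out of reach is approached as far as the arm can. A call is refused whole if a number of a shift passes 50 or a number of a turn 8.59, either way. A call with a gripper value outside its range is refused whole. "grip" is the opening, from 0 (shut) to 1 (fully open), set as the call begins (left out, the last holds). The fingers move at their own pace and stop on an object; the grip force is fixed at half the most. Time passes only in rows, so rows that do not move let the fingers close. It gives the time, the measured TCP pose, the force, the opening and the grip force at its end, in the units of the state.
- robot.get_obs(): the state, without advancing time (a new reading comes with each control period).
- robot.grab_frame(name): name is "scene" or "side" or "wrist"; returns the picture (384x512x3 uint8, red, green, blue); there is no depth.
- robot.camera_info(name): a dict with "intrinsics" (3x3 intrinsics, pixels), "k1" (the pictures are not rectified: a ray, as slopes to the right and down, at radius r is drawn at 1 + k1 r^2 times it, then the intrinsics apply), "rvec" (rotation vector, rad) and "tvec" (3), from world to camera coordinates, as OpenCV has them. Camera axes: x right, y down, z forward; pixel columns grow to the right and rows downward; lengths in mm; the calibration is good to about 2 mm. A picture is of the moment at which its call begins: read the wrist's pose just before it. camera_info takes no time and is no camera call; for the wrist camera it gives the pose at the moment of the call.
- robot.hand_in(): hands the job in; it is judged then, once.
The state is a dict: "time": time; "joint_pos": joint angles; "qd": joint speeds; "joint_torque": joint torques, N m; "tool_pos": TCP position; "tool_rot": TCP orientation; "contact_force": force on the tool from outside, world axes, zero at the start; "wrist_torque": the same for the moment, N m; "grip_width": finger opening in mm; "grasp_force": force on a finger pad.
Only numpy, scipy, OpenCV 4.12 (cv2) and the standard library are available. Lean on these libraries where they do the work, as an engineer would, in place of code of your own. Each camera call takes 0.05 s, during which the arm holds its last target. There are 200 camera calls.

## Working session

There is one attempt and no reset: what is moved stays moved. The work goes in short steps, Python scripts to look and compute and a tool call to move; the robot and the scene stay as the last step left them, time stands still between calls to the robot, and variables do not carry over. Pictures are saved under pics/ and viewed, at most 10 in all, crops included, and the job is handed in when it is done.

Besides the shell and the picture viewer there is one more tool, called after "Call:" as a command line: name --argument value ..., lists and objects as JSON in quotes. drive_tool: Moves the arm, as the interface text tells. Its arguments: {"type":"object","properties":{"rows":{"type":"array","items":{"type":"number"}},"grip":{"type":"number"}},"required":["rows"]}

```bash
mkdir -p pics; cat > h.py <<'E'
import numpy as np, cv2
from plant import robot
def cam(n):
    c=robot.camera_info(n); return np.array(c["intrinsics"],float),c["k1"],cv2.Rodrigues(np.array(c["rvec"],float))[0],np.array(c["tvec"],float).reshape(3)
def px2w(n,u,v,z,c=None):
    K,k1,R,t=c or cam(n)
    d=np.array([k1,0,0,0,0],float)
    p=cv2.undistortPoints(np.array([[[u,v]]],float),K,d)[0,0]
    r=R.T@np.array([p[0],p[1],1]); o=-R.T@t
    return o+r*(z-o[2])/r[2]
def w2px(n,P,c=None):
    K,k1,R,t=c or cam(n)
    return cv2.projectPoints(np.array(P,float).reshape(-1,3),cv2.Rodrigues(R)[0],t,K,np.array([k1,0,0,0,0],float))[0].reshape(-1,2)
def snap(n,f,s=1.5):
    im=robot.grab_frame(n); cv2.imwrite(f"pics/{f}_raw.png",im[:,:,::-1]); cv2.imwrite(f"pics/{f}.png",cv2.resize(im[:,:,::-1],None,fx=s,fy=s,interpolation=cv2.INTER_CUBIC)); return im
E
python3 - <<'E'
from h import *
print(robot.get_obs())
for n in("scene","side","wrist"):
    snap(n,n+"0"); K,k,R,t=cam(n); print(n,K.tolist(),k,(-R.T@t).round(),R.round(2).tolist())
E
```

```text
{'time': 0.0, 'joint_pos': array([ 1.02800581e+00,  2.76599363e-01,  1.50616081e+00,  1.25055945e-05,
        1.36071162e+00, -1.20985111e-01]), 'qd': array([-0.00018809,  0.0007152 , -0.00165909,  0.00073334,  0.00130855,
       -0.00051306]), 'joint_torque': array([-1.54516871e-03, -4.16774368e+01, -2.45803535e+01, -2.90772969e-04,
        1.11418316e-02, -2.76962044e-05]), 'tool_pos': array([235.11864678, 524.13411726, 230.42620664]), 'tool_rot': array([ 2.09343874e-01,  9.77841633e-01, -8.86303148e-04, -3.11918559e-04]), 'contact_force': array([ 0.09517743, -0.04818481, -0.05204811]), 'wrist_torque': array([-0.00491911, -0.01696204, -0.02034778]), 'grasp_force': 0.0, 'grip_width': 85.1385780944063}
scene [[474.37693311025345, 0.0, 260.54240444658245], [0.0, 474.37693311025345, 186.9006516577438], [0.0, 0.0, 1.0]] -0.000980692355660015 [-183. -344.  978.] [[0.45, -0.9, -0.0], [-0.62, -0.31, -0.72], [0.64, 0.32, -0.69]]
side [[386.7040858397944, 0.0, 253.23250807610597], [0.0, 386.7040858397944, 187.06588075957106], [0.0, 0.0, 1.0]] -0.007369997444678868 [ 286. -406.  957.] [[0.84, -0.55, -0.0], [-0.45, -0.69, -0.56], [0.31, 0.47, -0.83]]
wrist [[281.40451032735524, 0.0, 258.42249548086625], [0.0, 281.40451032735524, 189.46041859411707], [0.0, 0.0, 1.0]] -0.019542838244110097 [175. 551. 373.] [[0.41, 0.91, -0.0], [0.88, -0.39, 0.26], [0.24, -0.11, -0.97]]
```

View pics/scene0.png

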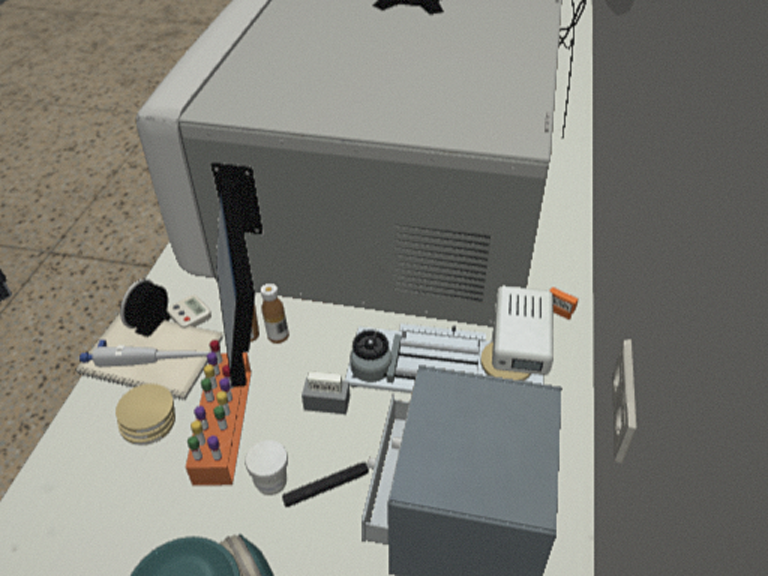

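View pics/side0.png

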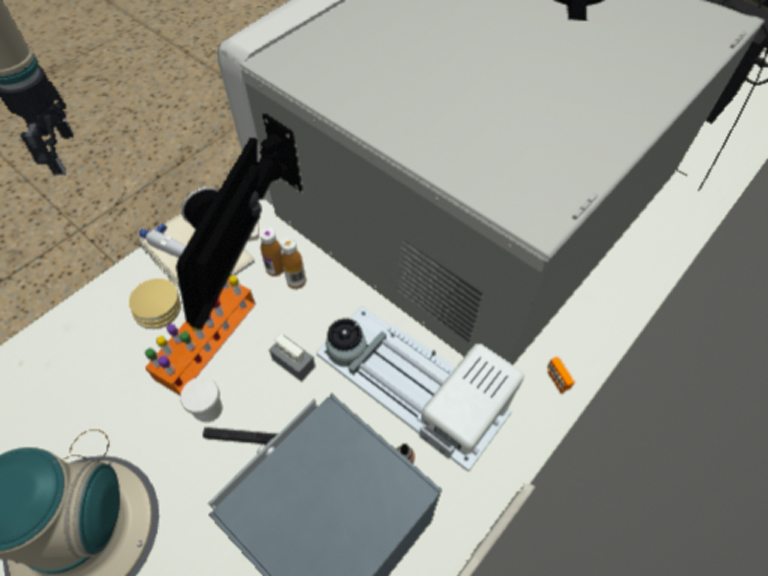

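The scene view shows the wheel at (371,345), the stand at (326,390) and the head at (525,330), in 1.5x pixels. The side view shows the wheel at (345,333), the stand at (292,355) and the pin at about (432,352). I'll crop closer.

```bash
python3 - <<'E'
import cv2,numpy as np
a=cv2.imread("pics/side0_raw.png")[195:315,175:355]; b=cv2.imread("pics/scene0_raw.png")[185:285,195:375]
a=cv2.resize(a,None,fx=4,fy=4,interpolation=cv2.INTER_CUBIC);b=cv2.resize(b,None,fx=4,fy=4,interpolation=cv2.INTER_CUBIC)
cv2.imwrite("pics/sc.png",a);cv2.imwrite("pics/scc.png",b)
E
```

```text
(no output)
```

View pics/sc.png

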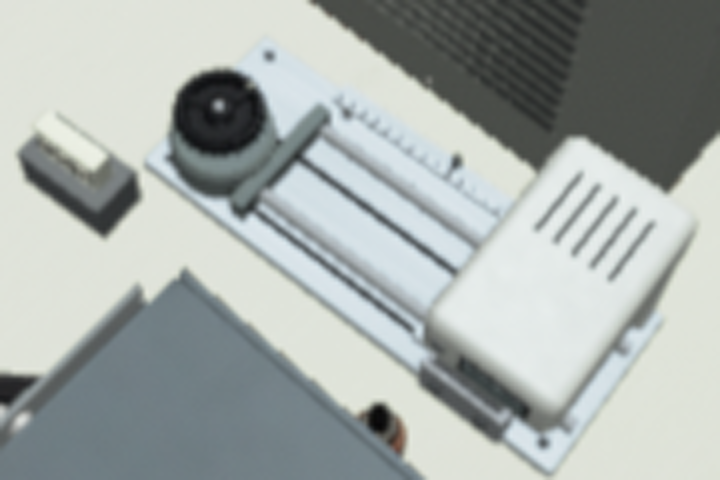

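View pics/scc.png

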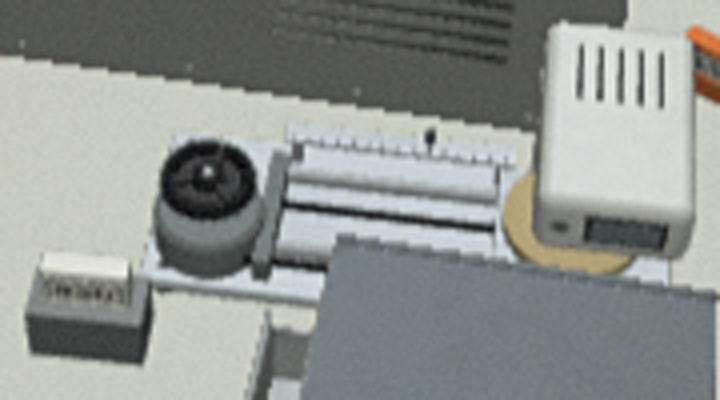

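The side crop shows the base corners at (266,38), (147,160), (550,475) and (663,318), and the wheel centre at (220,105). The holder sits in the stand at (72,145). Its barcode faces the scene camera, which is imager -x.

```bash
cat > fit.py <<'E'
from h import *
from scipy.optimize import least_squares
def raw(n,u,v): 
    o=(175,195) if n=="side" else (195,185); return (u+.5)/4-.5+o[0],(v+.5)/4-.5+o[1]
C={n:cam(n) for n in("side","scene")}
def T(p,L): 
    c,s=np.cos(p[2]),np.sin(p[2]); return np.array([p[0]+c*L[0]-s*L[1],p[1]+s*L[0]+c*L[1],L[2]])
def fit(obs,p0):
    f=lambda p:np.concatenate([w2px(n,T(p,L),C[n])[0]-raw(n,*uv) for n,uv,L in obs])
    r=least_squares(f,p0,loss="soft_l1"); return r.x,r.fun.reshape(-1,2) 
if __name__=="__main__":
    im=[("side",(266,38),(75,205,18)),("side",(147,160),(-55,205,18)),("side",(550,475),(-55,-130,18)),("side",(663,318),(75,-130,18)),
    ("side",(219,105),(-15,165,82)),("scene",(207,175),(-15,165,82)),("scene",(175,135),(75,205,18)),("scene",(140,285),(-55,205,18))]
    for n,uv,L in im: print(n,L,px2w(n,*raw(n,*uv),L[2],C[n]).round())
    for n,uv,z in [("side",(20,152),42),("side",(140,190),42),("side",(52,112),72),("side",(112,152),72),("side",(36,132),72),("side",(98,176),72),
      ("scene",(28,308),42),("scene",(145,318),42),("scene",(152,285),42),("scene",(42,253),72),("scene",(128,260),72),("scene",(130,277),72),("scene",(40,270),72)]:
        print(n,uv,z,px2w(n,*raw(n,*uv),z,C[n]).round(1))
    p0=[500,0,.1]
    p,r=fit(im,p0); print(p.round(3),r.round(1).tolist())
    print("wheel",T(p,(-15,165,76)),"mouth",T(p,(-54.5,30.8,62)))
    for z in(46,52,58): print("pin",px2w("side",*raw("side",456,160),z,C["side"]),px2w("scene",*raw("scene",430,135),z,C["scene"]))
    print("dropper",px2w("side",*raw("side",380,415),102,C["side"]))
E
python3 fit.py
```

```text
side (75, 205, 18) [573.  97.  18.]
side (-55, 205, 18) [454.  59.  18.]
side (-55, -130, 18) [ 552. -258.   18.]
side (75, -130, 18) [ 673. -219.   18.]
side (-15, 165, 82) [501.  36.  82.]
scene (-15, 165, 82) [499.  38.  82.]
scene (75, 205, 18) [570. 101.  18.]
scene (-55, 205, 18) [448.  60.  18.]
side (20, 152) 42 [382.3  98.1  42. ]
side (140, 190) 42 [435.1  30.4  42. ]
side (52, 112) 72 [410.   96.3  72. ]
side (112, 152) 72 [428.5  49.3  72. ]
side (36, 132) 72 [394.4  88.9  72. ]
side (98, 176) 72 [412.8  39.2  72. ]
scene (28, 308) 42 [386. 103.  42.]
scene (145, 318) 42 [411.1  35.2  42. ]
scene (152, 285) 42 [435.   43.5  42. ]
scene (42, 253) 72 [406.9 102.8  72. ]
scene (128, 260) 72 [425.4  53.3  72. ]
scene (130, 277) 72 [414.6  45.8  72. ]
scene (40, 270) 72 [395.2  97.1  72. ]
[ 5.63987e+02 -1.17401e+02  3.07000e-01] [[-0.7, -1.0], [-1.9, 0.1], [-0.2, 0.3], [0.4, -0.4], [-0.3, 0.5], [1.0, 0.2], [0.8, -0.7], [0.0, -0.7]]
wheel [499.76011359  35.32393093  76.        ] mouth [ 502.72185663 -104.53713612   62.        ]
pin [618.97615209 -66.28619278  46.        ] [623.16654224 -63.06619227  46.        ]
pin [616.7849339  -68.52367698  52.        ] [617.97627556 -64.87556542  52.        ]
pin [614.59371572 -70.76116118  58.        ] [612.78600889 -66.68493857  58.        ]
dropper [ 469.06805995 -192.56166216  102.        ]
```

```bash
python3 - <<'E'
from fit import *
for uv in((315,5),(430,82),(535,155)): print(px2w("side",*raw("side",*uv),0,C["side"]).round())
print("unit top",[px2w("side",u/1.5,v/1.5,z,C["side"]).round() for u,v in((545,262),(245,75)) for z in (300,400)])
p=[564,-117.4,.307]
for uv in((420,362),(505,428)):
    w=px2w("side",*raw("side",*uv),62,C["side"])-[p[0],p[1],0];c,s=np.cos(.307),np.sin(.307);print("rail im",c*w[0]+s*w[1],-s*w[0]+c*w[1])
for uv in((268,245),(290,240)): print("culture",px2w("side",uv[0]/1.5,uv[1]/1.5,119,C["side"]).round())
print("box top",[px2w("side",u/1.5,v/1.5,z,C["side"]).round() for u,v in((332,398),(438,490),(213,508)) for z in(100,200)])
E
```

```text
[624. 111.   0.]
[657.  11.   0.]
[684. -76.   0.]
unit top [array([ 740., -133.,  300.]), array([ 671., -175.,  400.]), array([572., 476., 300.]), array([528., 341., 400.])]
rail im -61.66102490456729 -34.87308223116468
rail im -62.06465267219937 -97.186933224301
culture [469. 247. 119.]
culture [508. 235. 119.]
box top [array([419., -65., 100.]), array([ 403., -105.,  200.]), array([ 475., -269.,  100.]), array([ 453., -285.,  200.]), array([ 194., -115.,  100.]), array([ 205., -149.,  200.])]
```

Call:
drive_tool --rows '[0, 0, 50, 0, 0, 0, 0, -10, 50, 0, 0, 0, 0, -20, 50, 0, 0, 0, 0, -30, 50, 0, 0, 0, 0, -50, 20, 0, 0, 8, 0, -50, 0, 0, 0, 8, 20, -50, 0, 0, 0, 8, 30, -40, 0, 0, 0, 8, 30, -40, 0, 0, 0, 8, 30, -40, 0, 0, 0, 8]'

```text
time: 1.15
tool_pos: [328.7, 232.0, 438.4]
tool_rot: [-0.167, 0.986, 0.0, 0.0]
contact_force: [1.4, 0.7, 0.1]
grip_width: 85.4
grasp_force: 0.0
```

The rail spans imager y -35 to -97, so its centre is at about -66 and the wheel starts at about 0.17 rad. I'll go over the wheel.

Call:
drive_tool --rows '[30, -40, 0, 0, 0, 8, 30, -40, 0, 0, 0, 8, 30, -40, 0, 0, 0, 0, 30, -40, -20, 0, 0, 0, 30, -37, -40, 0, 0, 0, 21, 0, -50, 0, 0, 0, 0, 0, -50, 0, 0, 0, 0, 0, -50, 0, 0, 0, 0, 0, -30, 0, 0, 0, 0, 0, 0, 0, 0, 0]'

```text
time: 2.15
tool_pos: [477.7, 58.9, 206.9]
tool_rot: [-0.28, 0.96, 0.002, -0.005]
contact_force: [-1.0, -0.6, 0.5]
grip_width: 85.7
grasp_force: 0.0
```

```bash
python3 - <<'E'
from h import *
o=robot.get_obs();print(o["tool_pos"],o["tool_rot"],o["joint_pos"]); np.save("c.npy",np.array([0])); 
c=cam("wrist"); snap("wrist","w1")
import pickle; pickle.dump(c,open("c1.pkl","wb"))
p=w2px("wrist",[[499.8,35.3,82],[411,71,72],[603,-68,46]],c);print(p,p*1.5)
E
```

```text
[477.73966087  58.93497421 206.94134094] [-0.28039082  0.95986987  0.00173599 -0.00527247] [-2.20372492e-02  1.56960616e-01  1.72739091e+00  1.37604156e-04
  1.26834222e+00 -2.16128676e+00]
[[225.8604182  190.36988648]
 [305.47961403 132.37651194]
 [105.300965   209.00219255]] [[338.7906273  285.55482973]
 [458.21942105 198.56476791]
 [157.9514475  313.50328882]]
```

View pics/w1.png

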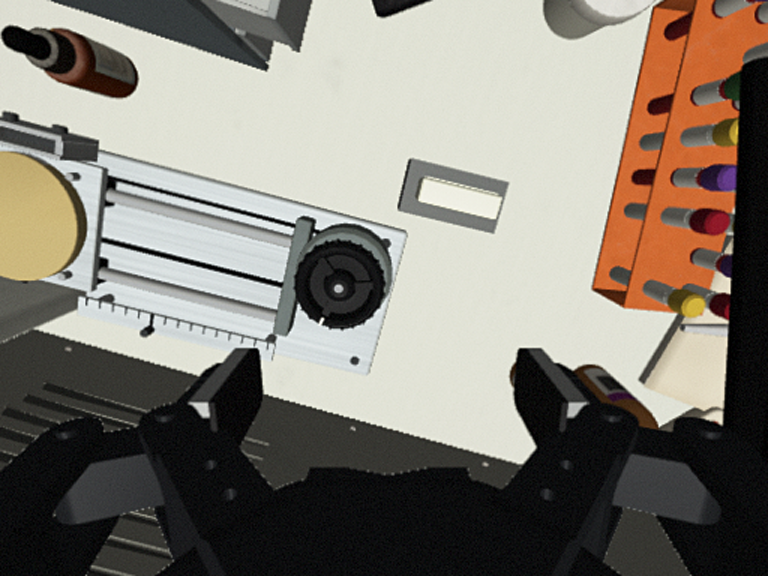

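The wrist view shows the wheel centre at (339,288), where the fit predicted it. The holder top's corners are at (421,176), (503,196), (499,220) and (417,203).

```bash
python3 - <<'E'
from h import *
import pickle; c=pickle.load(open("c1.pkl","rb"))
f=lambda u,v,z:px2w("wrist",u/1.5,v/1.5,z,c)
P=np.array([f(*a,72) for a in((421,177),(503,196),(499,220),(417,203))]);print(P.round(1),P.mean(0),"yaw",np.arctan2(P[0]-P[1],1)[:0])
d=(P[1]-P[0])+(P[2]-P[3]);print("yaw",np.arctan2(-d[0],d[1]),"size",np.linalg.norm(P[1]-P[0]),np.linalg.norm(P[3]-P[0]))
print("wheel",f(339,287,80),"stand",np.mean([f(*a,42) for a in((408,159),(508,182),(495,233),(399,208))],0))
w=f(339,287,80)
for u,v,z in((151,314,46),(151,314,50),(148,332,46)): print(f(u,v,z))
print(robot.get_obs()["tool_pos"])
E
```

```text
[[412.7  43.1  72. ]
 [394.   94.6  72. ]
 [407.9 101.5  72. ]
 [427.8  50.   72. ]] [410.58069939  72.31714227  72.        ] yaw []
yaw 0.35946788467265817 size 54.73358701497276 16.561212407479818
wheel [501.14326254  36.01476075  80.        ] stand [410.19360445  71.80757725  42.        ]
[606.24612275 -72.33796944  46.        ]
[603.84525009 -71.07972899  50.        ]
[620.94052108 -68.20870113  46.        ]
[480.10506675  58.94267053 209.94485483]
```

Call:
drive_tool --rows '[11, -12, 0, 0, 0, 0, 11, -12, -30, 0, 0, 0, 0, 0, -30, 0, 0, 0, 0, 0, 0, 0, 0, 0, 0, 0, 0, 0, 0, 0]'

```text
time: 2.7
tool_pos: [505.3, 34.4, 153.3]
tool_rot: [-0.28, 0.96, -0.001, 0.001]
contact_force: [-0.1, -0.6, 0.3]
grip_width: 85.0
grasp_force: 0.0
```

Call:
drive_tool --rows '[-5, 1, -30, 0, 0, 0, 0, 0, -30, 0, 0, 0, 0, 0, -20, 0, 0, 0, 0, 0, -10, 0, 0, 0, 0, 0, -5, 0, 0, 0, 0, 0, 0, 0, 0, 0]'

```text
time: 3.3
tool_pos: [499.6, 35.9, 57.5]
tool_rot: [-0.281, 0.96, -0.0, 0.001]
contact_force: [-0.2, 0.6, -0.0]
grip_width: 86.0
grasp_force: 0.0
```

Call:
drive_tool --rows '[0, 0, 0, 0, 0, 0, 0, 0, 0, 0, 0, 0, 0, 0, 0, 0, 0, 0, 0, 0, 0, 0, 0, 0, 0, 0, 0, 0, 0, 0, 0, 0, 0, 0, 0, 0]' --grip 0.4

```text
time: 3.9
tool_pos: [499.9, 35.3, 58.2]
tool_rot: [-0.281, 0.96, -0.001, 0.002]
contact_force: [-0.0, -2.0, 6.7]
grip_width: 57.9
grasp_force: 63.0
```

Call:
drive_tool --rows '[0, 0, 0, 0, 0, -4, 0, 0, 0, 0, 0, -8, 0, 0, 0, 0, 0, -8, 0, 0, 0, 0, 0, -8, 0, 0, 0, 0, 0, -8, 0, 0, 0, 0, 0, -8, 0, 0, 0, 0, 0, -8, 0, 0, 0, 0, 0, -8, 0, 0, 0, 0, 0, -8, 0, 0, 0, 0, 0, -8]'

```text
time: 4.9
tool_pos: [500.0, 37.0, 58.2]
tool_rot: [0.372, 0.928, 0.001, 0.001]
contact_force: [-0.0, 5.1, 5.6]
grip_width: 58.2
grasp_force: 63.2
```

Call:
drive_tool --rows '[0, 0, 0, 0, 0, -8, 0, 0, 0, 0, 0, -8, 0, 0, 0, 0, 0, -8, 0, 0, 0, 0, 0, -8, 0, 0, 0, 0, 0, -8, 0, 0, 0, 0, 0, -8, 0, 0, 0, 0, 0, -8, 0, 0, 0, 0, 0, -8, 0, 0, 0, 0, 0, -8, 0, 0, 0, 0, 0, -8]'

```text
time: 5.9
tool_pos: [501.9, 37.3, 58.3]
tool_rot: [0.882, 0.471, 0.004, 0.001]
contact_force: [5.0, 4.6, 2.2]
grip_width: 57.6
grasp_force: 63.4
```

Call:
drive_tool --rows '[0, 0, 0, 0, 0, -8, 0, 0, 0, 0, 0, -8, 0, 0, 0, 0, 0, -8, 0, 0, 0, 0, 0, -8, 0, 0, 0, 0, 0, -8, 0, 0, 0, 0, 0, -8, 0, 0, 0, 0, 0, -4, 0, 0, 0, 0, 0, 0, 0, 0, 0, 0, 0, 0]'

```text
time: 6.8
tool_pos: [502.6, 36.3, 58.3]
tool_rot: [0.999, 0.04, 0.004, -0.0]
contact_force: [5.2, 1.2, 1.5]
grip_width: 58.0
grasp_force: 63.8
```

```bash
python3 - <<'E'
from h import *
o=robot.get_obs();print(o["joint_pos"],o["tool_pos"],o["grip_width"],o["wrist_torque"])
a=snap("side","s2")[195:315,175:355]; b=snap("scene","sc2")[185:285,195:375]
A=np.vstack([cv2.resize(x,None,fx=4,fy=4,interpolation=cv2.INTER_CUBIC)[:300] for x in (b,a)])
cv2.imwrite("pics/both2.png",A[:,:,::-1])
E
```

```text
[-6.71388790e-02  3.30262124e-01  1.91340418e+00  1.73964800e-03
  8.89139472e-01  1.42311841e+00] [502.64582781  36.25234411  58.30536996] 57.97501654355562 [ 0.56732214 -0.72013381 -0.25431043]
```

View pics/both2.png

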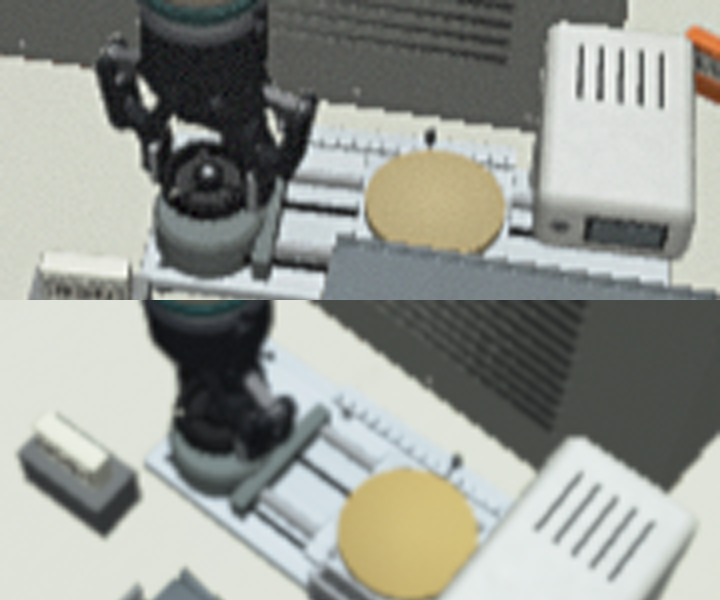

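The dish is now out from under the head, at (434,200) in the scene crop and (408,533) in the side crop. I'll fit its outline for the stage position.

```bash
cat > dish.py <<'E'
from fit import *
import sys
from scipy.spatial import ConvexHull
p=[564,-117.4,.307];c,s=np.cos(p[2]),np.sin(p[2])
def im(w): d=np.array(w)[:2]-p[:2]; return np.array([c*d[0]+s*d[1],-s*d[0]+c*d[1]])
for n,f in(("side",sys.argv[1]),("scene",sys.argv[2])):
    I=cv2.imread(f"pics/{f}_raw.png"); h=cv2.cvtColor(I,cv2.COLOR_BGR2HSV)
    m=cv2.inRange(h,(12,70,110),(28,200,255)); m[:, :220]=0; m[:,340:]=0; m[:200]=0; m[290:]=0
    k,l,st,ce=cv2.connectedComponentsWithStats(m); i=1+st[1:,4].argmax()
    cn=max(cv2.findContours((l==i).astype(np.uint8),0,1)[0],key=len)[:,0]
    q=np.array([im(px2w(n,*a,61,C[n])) for a in cn])
    r=least_squares(lambda v:np.hypot(q[:,0]-v[0],q[:,1]-v[1])-44.5,[0,20],loss="soft_l1",f_scale=.7)
    print(n,st[i],r.x.round(2),"rms",np.sqrt(np.median(r.fun**2)).round(2))
ps=px2w("side",*raw("side",453,173),46,C["side"]);print("mark side",im(ps)," scene",im(px2w("scene",*raw("scene",430,150),46,C["scene"])))
E
python3 dish.py s2 sc2
```

```text
side [260 238  34  32 866] [ 0.4  21.67] rms 1.9
scene [287 223  34  25 675] [ 1.81 24.98] rms 2.68
mark side [58.96361732 28.01369841]  scene [59.5545155  32.69346551]
```

Call:
drive_tool --rows '[0, 0, 0, 0, 0, -6, 0, 0, 0, 0, 0, -6, 0, 0, 0, 0, 0, -6, 0, 0, 0, 0, 0, -1, 0, 0, 0, 0, 0, 0, 0, 0, 0, 0, 0, 0]'

```text
time: 7.5
tool_pos: [502.6, 35.7, 58.3]
tool_rot: [0.992, -0.125, 0.004, -0.0]
contact_force: [4.7, 0.5, 2.3]
grip_width: 57.9
grasp_force: 63.8
```

Call:
drive_tool --rows '[0, 0, 0, 0, 0, 0, 0, 0, 0, 0, 0, 0, 0, 0, 0, 0, 0, 0, 0, 0, 10, 0, 0, 0, 0, 0, 30, 0, 0, 0, 0, 0, 40, 0, 0, 0, 0, 0, 40, 0, 0, 8, 0, 0, 40, 0, 0, 8, 0, 0, 0, 0, 0, 8, 0, 0, 0, 0, 0, 0]' --grip 1

```text
time: 8.5
tool_pos: [498.8, 35.9, 218.5]
tool_rot: [0.997, 0.084, 0.002, 0.0]
contact_force: [-0.2, -0.1, -0.3]
grip_width: 85.6
grasp_force: 0.0
```

```bash
python3 - <<'E'
from h import *
import pickle
o=robot.get_obs();print(o["joint_pos"],o["tool_pos"],o["tool_rot"])
snap("side","s3");snap("scene","sc3")
c=cam("wrist"); snap("wrist","w3");pickle.dump(c,open("c3.pkl","wb"))
E
python3 dish.py s3 sc3
```

```text
[-6.71745536e-02  1.69368669e-01  1.68165125e+00 -1.80566156e-04
  1.28733692e+00  1.33643526e+00] [498.8283989   35.93447546 218.48391187] [9.96504713e-01 8.35208494e-02 1.58652606e-03 3.28742082e-04]
side [257 236  35  32 876] [ 0.36 29.71] rms 1.78
scene [284 223  34  25 671] [ 1.38 32.68] rms 2.85
mark side [58.96361732 28.01369841]  scene [59.5545155  32.69346551]
```

View pics/w3.png

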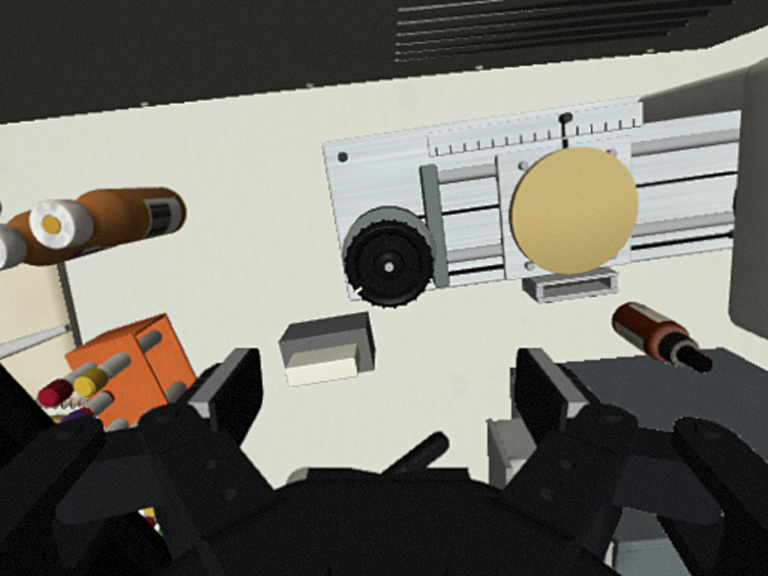

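The pointer and the pinned mark look nearly in line at about (565,135). The rail slot is at (572,285). I'll zoom in on the pointer.

```bash
python3 - <<'E'
import cv2,pickle
from h import *
I=cv2.imread("pics/w3_raw.png"); x=I[70:205,335:425]
cv2.imwrite("pics/w3c.png",cv2.resize(cv2.copyMakeBorder(x[:45],0,0,0,0,0),None,fx=7,fy=7,interpolation=cv2.INTER_CUBIC))
y=cv2.resize(x,None,fx=7,fy=7,interpolation=cv2.INTER_CUBIC)
cv2.imwrite("pics/w3c.png",np.vstack([y[:300],y[660:945]]))
E
```

```text
(no output)
```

View pics/w3c.png

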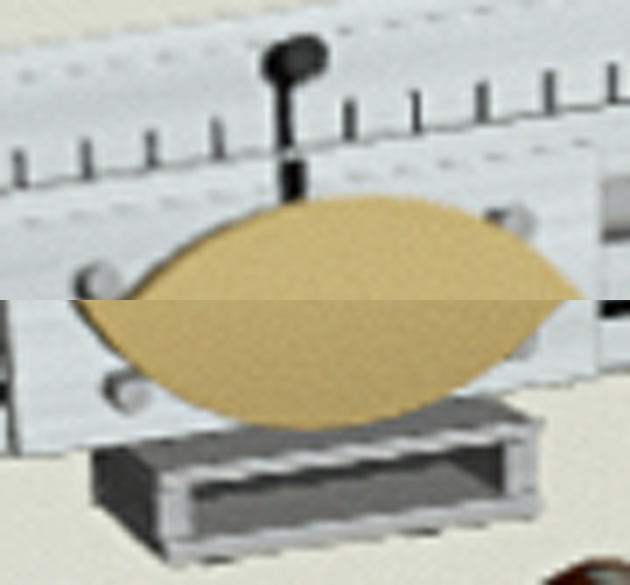

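The pointer is within about 0.5 mm of the mark (292 against about 289 px, with 66 px per 10 mm). The slot's inner corners in the crop are at (193,538), (503,492), (503,440) and (190,485).

```bash
python3 - <<'E'
from h import *
import pickle; c=pickle.load(open("c3.pkl","rb"))
f=lambda x,y,z=62:px2w("wrist",335+(x+.5)/7-.5,70+(y+360+.5)/7-.5,z,c)
P=np.array([f(193,538),f(503,492),f(503,442),f(190,487)]);print(P.round(1),P.mean(0).round(1))
d=P[0]-P[1]+P[3]-P[2];print("yaw",np.arctan2(-d[0],d[1]),np.linalg.norm(P[0]-P[1]),np.linalg.norm(P[0]-P[3]))
O=np.array([f(168,563),f(540,513),f(540,422),f(162,478)]);print("outer",O.round(1),O.mean(0).round(1))
g=lambda u,v,z:px2w("wrist",u/1.5,v/1.5,z,c)
print("wheel",g(389,266,80)); H=np.array([g(*a,72) for a in((284,362),(355,346),(357,374),(288,385))]);print("holder",H.mean(0),H.round(1))
E
```

```text
[[ 492.7  -81.6   62. ]
 [ 508.  -128.1   62. ]
 [ 515.9 -125.7   62. ]
 [ 500.7  -79.    62. ]] [ 504.3 -103.6   62. ]
yaw 0.3159692860362907 48.98944019113809 8.446506390991129
outer [[ 488.   -78.8   62. ]
 [ 505.7 -135.    62. ]
 [ 519.9 -130.5   62. ]
 [ 501.4  -74.3   62. ]] [ 503.8 -104.6   62. ]
wheel [500.92309627  35.05535839  80.        ]
holder [415.07153549  72.08970482  72.        ] [[414.5  99.6  72. ]
 [435.9  49.4  72. ]
 [413.7  44.7  72. ]
 [396.1  94.7  72. ]]
```

Call:
drive_tool --rows '[-10, 4, 0, 0, 0, 8, -20, 8, 0, 0, 0, 8, -20, 8, 0, 0, 0, 8, -20, 8, 0, 0, 0, 8, -18, 8, 0, 0, 0, 8, 0, 0, 0, 0, 0, 8, 0, 0, 0, 0, 0, 8, 0, 0, -20, 0, 0, 8, 0, 0, -20, 0, 0, 8, 0, 0, -20, 0, 0, 8]' --grip 0.6

```text
time: 9.65
tool_pos: [409.6, 72.0, 155.0]
tool_rot: [0.708, 0.706, -0.001, -0.001]
contact_force: [0.8, -0.2, -0.6]
grip_width: 51.4
grasp_force: 0.0
```

Call:
drive_tool --rows '[0, 0, 0, 0, 0, 8, 0, 0, 0, 0, 0, 8, 0, 0, 0, 0, 0, 5, 0, 0, 0, 0, 0, 0, 0, 0, 0, 0, 0, 0]'

```text
time: 10.15
tool_pos: [409.9, 71.9, 155.8]
tool_rot: [0.571, 0.821, -0.001, -0.001]
contact_force: [0.3, 0.0, 0.2]
grip_width: 50.9
grasp_force: 0.0
```

```bash
python3 - <<'E'
from h import *
o=robot.get_obs();j=o["joint_pos"];print(j[0]-j[5],o["tool_pos"],o["tool_rot"],o["grip_width"])
c=cam("wrist"); snap("wrist","w4")
import pickle; pickle.dump(c,open("c4.pkl","wb"))
E
```

```text
0.3564235073253337 [409.90166002  71.92955657 155.82816095] [ 5.70558936e-01  8.21256191e-01 -5.04594317e-04 -7.17308873e-04] 50.94163068418101
```

View pics/w4.png

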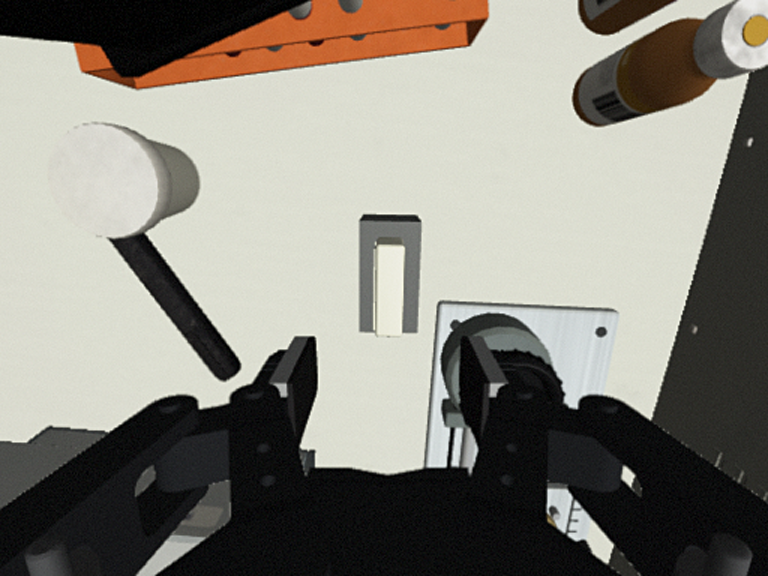

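The holder's top is at (390,290), midway between the fingers and straight in the view. I'll check its centre and descend.

```bash
python3 - <<'E'
from h import *
import pickle; c=pickle.load(open("c4.pkl","rb"))
P=np.array([px2w("wrist",u/1.5,v/1.5,72,c) for u,v in((378,245),(405,244),(402,337),(375,336))]);print(P.mean(0),P.round(1))
E
```

```text
[410.91169762  72.0916364   72.        ] [[395.6  94.6  72. ]
 [409.1 100.3  72. ]
 [426.9  49.2  72. ]
 [412.1  44.3  72. ]]
```

Call:
drive_tool --rows '[0, 0, -30, 0, 0, 0, 0, 0, -30, 0, 0, 0, 0, 0, -25, 0, 0, 0, 0, 0, -12, 0, 0, 0, 0, 0, -8, 0, 0, 0, 0, 0, 0, 0, 0, 0]'

```text
time: 10.8
tool_pos: [409.8, 71.9, 50.7]
tool_rot: [0.57, 0.822, -0.001, -0.001]
contact_force: [0.8, -0.2, 0.3]
grip_width: 51.0
grasp_force: 0.0
```

Call:
drive_tool --rows '[1, 0, 0, 0, 0, 0, 0, 0, 0, 0, 0, 0, 0, 0, 0, 0, 0, 0, 0, 0, 0, 0, 0, 0, 0, 0, 0, 0, 0, 0, 0, 0, 0, 0, 0, 0, 0, 0, 0, 0, 0, 0]' --grip 0

```text
time: 11.5
tool_pos: [412.0, 71.8, 52.4]
tool_rot: [0.569, 0.822, 0.0, 0.001]
contact_force: [-1.7, -0.4, 6.7]
grip_width: 14.6
grasp_force: 58.9
```

Call:
drive_tool --rows '[0, 0, 10, 0, 0, 0, 0, 0, 20, 0, 0, 0, 0, 0, 30, 0, 0, 0, 0, 0, 40, 0, 0, 0, 0, 0, 40, 0, 0, 0, 0, 0, 0, 0, 0, 0, 0, 0, 0, 0, 0, 0]'

```text
time: 12.2
tool_pos: [411.9, 72.0, 192.7]
tool_rot: [0.569, 0.822, 0.001, 0.001]
contact_force: [-0.6, 0.6, -1.1]
grip_width: 14.6
grasp_force: 58.5
```

```bash
python3 - <<'E'
from h import *
o=robot.get_obs();j=o["joint_pos"];print(j[0]-j[5],o["tool_pos"],o["tool_rot"],o["grip_width"],o["grasp_force"])
c=cam("wrist"); snap("wrist","w5")
import pickle; pickle.dump(c,open("c5.pkl","wb"))
E
```

```text
0.35931797126883985 [411.916457    72.02335992 192.74568707] [0.56938884 0.82206683 0.0009553  0.00125375] 14.619565036623955 58.52498531341553
```

Call:
drive_tool --rows '[8, -15, 0, 0, 0, -2.7, 16, -30, 0, 0, 0, 0, 20, -40, 0, 0, 0, 0, 20, -40, 0, 0, 0, 0, 16, -30, 0, 0, 0, 0, 8, -15, -10, 0, 0, 0, 3.8, -7, -20, 0, 0, 0, 0, 0, -30, 0, 0, 0, 0, 0, -15, 0, 0, 0, 0, 0, 0, 0, 0, 0]'

```text
time: 13.25
tool_pos: [499.6, -103.2, 112.5]
tool_rot: [0.589, 0.808, -0.001, -0.005]
contact_force: [-1.0, 0.4, -0.3]
grip_width: 14.7
grasp_force: 58.5
```

Call:
drive_tool --rows '[0, 0, 0, 0, 0, 0, 0, 0, 0, 0, 0, 0]'

```text
time: 13.45
tool_pos: [503.6, -104.7, 117.0]
tool_rot: [0.588, 0.809, 0.0, 0.0]
contact_force: [0.8, -0.3, -0.5]
grip_width: 14.9
grasp_force: 58.5
```

```bash
python3 - <<'E'
from h import *
o=robot.get_obs();j=o["joint_pos"];print(j[0]-j[5],o["tool_pos"],o["tool_rot"],o["grip_width"],o["grasp_force"])
c=cam("wrist"); a=snap("wrist","w6"); s=snap("side","s6"); e=snap("scene","sc6")
import pickle; pickle.dump(c,open("c6.pkl","wb"))
P=[[503.5,-104.2,62],[502.0,-104.9,107]]
print(w2px("wrist",P,c),w2px("side",P),w2px("scene",P))
z=lambda x,u,v,w,h,f:cv2.resize(x[v:v+h,u:u+w],None,fx=f,fy=f,interpolation=cv2.INTER_CUBIC)
u,v=w2px("side",P)[0].astype(int)
A=z(a,160,130,200,150,4) ; B=z(s,u-45,v-45,90,70,4) # 360x280
A=z(a,150,150,200,75,4); M=np.zeros((600,800,3),np.uint8); M[:300]=A; M[320:600,:360]=B
u,v=w2px("scene",P)[0].astype(int); M[320:600,400:760]=z(e,u-45,v-45,90,70,4); print(w2px("side",P)[0].astype(int),u,v)
cv2.imwrite("pics/m6.png",M[:,:,::-1])
E
```

```text
0.3126963952575288 [ 503.63297774 -104.74117963  116.99774812] [5.88432364e-01 8.08546290e-01 2.54008859e-04 4.31511185e-04] 14.871018326323208 58.47717225551605
[[258.65962066 204.38496654]
 [256.05279633 228.83538981]] [[260.2078517  266.29434766]
 [260.11799108 259.39309116]] [[298.98893316 252.15377322]
 [300.02823768 240.83356281]]
[260 266] 298 252
```

View pics/m6.png

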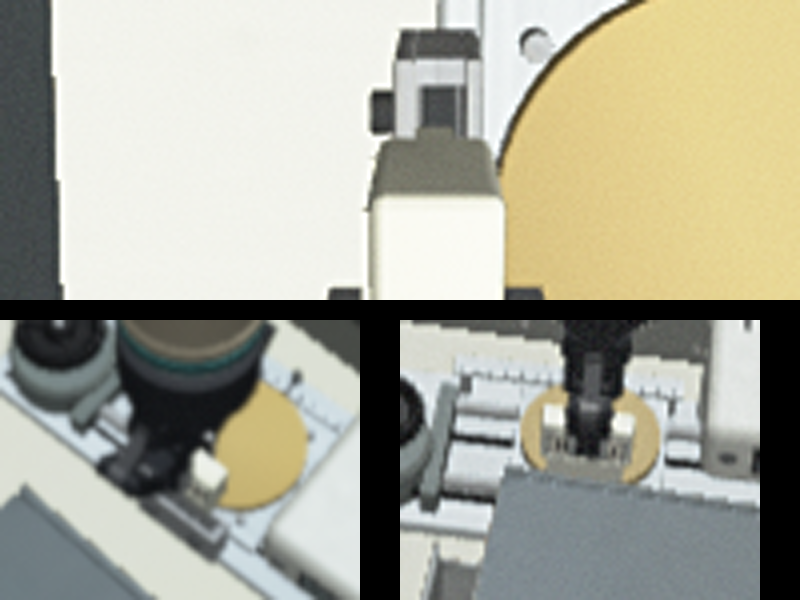

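The wrist crop shows the slot's inner edges at x 419 and 468 (row 90) and the tongue end at 416 to 466 (row 130). The body's top edge runs 372 to 503 at row 195. I'll convert these to a lateral offset.

```bash
python3 - <<'E'
from h import *
import pickle; c=pickle.load(open("c6.pkl","rb"))
s,co=np.sin(.312),np.cos(.312)
def f(x,y,z):
    w=px2w("wrist",150+(x+.5)/4-.5,150+(y+.5)/4-.5,z,c)-np.array([503.6,-104.7,0]); return np.round([co*w[0]+s*w[1],-s*w[0]+co*w[1]],1)
print("slot +y end (expect y 25)",f(421,87,62),f(466,87,62),"rail outer",f(396,60,62),f(480,60,62))
print("tongue",f(416,130,82.6),f(466,130,82.6))
for z in(134,137): print("top",f(373,197,z),f(501,197,z))
print("body bottom",f(386,138,107),f(493,138,107))
# tilt check: tongue/body centre lines
E
```

```text
slot +y end (expect y 25) [-2.7 25.3] [ 5.4 25.3] rail outer [-7.1 30.2] [ 7.8 30.2]
tongue [-3.3 22.5] [ 4.8 22.5]
top [-7.5 26.9] [ 7.4 26.9]
top [-7.4 27.9] [ 7.2 27.9]
body bottom [-7.1 27.3] [ 7.9 27.3]
```

Holder and slot agree within about 1 mm. I'll shift by +0.5, +0.5 and descend gently.

Call:
drive_tool --rows '[0.5, 0.5, -8, 0, 0, 0, 0, 0, -8, 0, 0, 0, 0, 0, -3, 0, 0, 0, 0, 0, -2, 0, 0, 0, 0, 0, -2, 0, 0, 0, 0, 0, -2, 0, 0, 0, 0, 0, 0, 0, 0, 0]'

```text
time: 14.3
tool_pos: [503.7, -104.6, 91.3]
tool_rot: [0.589, 0.808, -0.0, -0.0]
contact_force: [-0.1, 0.3, -0.5]
grip_width: 14.7
grasp_force: 58.5
```

Call:
drive_tool --rows '[0, 0, -2, 0, 0, 0, 0, 0, -2, 0, 0, 0, 0, 0, -2, 0, 0, 0, 0, 0, 0, 0, 0, 0]'

```text
time: 14.7
tool_pos: [503.5, -104.4, 85.2]
tool_rot: [0.589, 0.808, -0.0, -0.0]
contact_force: [-0.0, 0.9, -1.0]
grip_width: 14.8
grasp_force: 58.5
```

No contact force, and the tongue is about 11 mm in. On to the spring.

Call:
drive_tool --rows '[0, 0, -2, 0, 0, 0, 0, 0, -2, 0, 0, 0, 0, 0, -2, 0, 0, 0, 0, 0, 0, 0, 0, 0]'

```text
time: 15.1
tool_pos: [503.8, -104.6, 79.4]
tool_rot: [0.589, 0.808, 0.0, 0.0]
contact_force: [-1.0, 0.8, 0.5]
grip_width: 14.6
grasp_force: 58.6
```

Call:
drive_tool --rows '[0, 0, -1.5, 0, 0, 0, 0, 0, -1.5, 0, 0, 0, 0, 0, 0, 0, 0, 0, 0, 0, 0, 0, 0, 0]'

```text
time: 15.5
tool_pos: [503.8, -104.6, 76.7]
tool_rot: [0.589, 0.808, 0.0, 0.0]
contact_force: [-0.8, 0.4, 3.8]
grip_width: 14.9
grasp_force: 59.0
```

Call:
drive_tool --rows '[0, 0, -1, 0, 0, 0, 0, 0, -1, 0, 0, 0, 0, 0, -1, 0, 0, 0, 0, 0, 0, 0, 0, 0]'

```text
time: 15.9
tool_pos: [503.8, -104.6, 73.5]
tool_rot: [0.589, 0.808, 0.0, 0.0]
contact_force: [-1.0, 1.2, 5.3]
grip_width: 14.8
grasp_force: 59.2
```

Call:
drive_tool --rows '[0, 0, -0.7, 0, 0, 0, 0, 0, 0, 0, 0, 0, 0, 0, 0, 0, 0, 0]'

```text
time: 16.2
tool_pos: [503.9, -104.6, 72.9]
tool_rot: [0.589, 0.808, 0.0, 0.0]
contact_force: [-0.3, 0.6, 5.8]
grip_width: 14.5
grasp_force: 59.3
```

Call:
drive_tool --rows '[0, 0, -0.7, 0, 0, 0, 0, 0, 0, 0, 0, 0, 0, 0, 0, 0, 0, 0]'

```text
time: 16.5
tool_pos: [503.9, -104.6, 72.4]
tool_rot: [0.589, 0.808, 0.0, 0.0]
contact_force: [-0.6, 0.7, 8.3]
grip_width: 14.6
grasp_force: 59.5
```

Call:
drive_tool --rows '[0, 0, -0.4, 0, 0, 0, 0, 0, 0, 0, 0, 0, 0, 0, 0, 0, 0, 0]'

```text
time: 16.8
tool_pos: [503.9, -104.6, 72.4]
tool_rot: [0.589, 0.808, 0.0, 0.0]
contact_force: [-2.0, 0.3, 9.3]
grip_width: 15.1
grasp_force: 59.9
```

Call:
drive_tool --rows '[0, 0, 0, 0, 0, 0, 0, 0, 0, 0, 0, 0, 0, 0, 0, 0, 0, 0]'

```text
time: 17.1
tool_pos: [503.8, -104.6, 72.4]
tool_rot: [0.589, 0.808, 0.0, 0.0]
contact_force: [-2.0, 0.5, 9.5]
grip_width: 14.6
grasp_force: 59.9
```

Force has reached 9.5 N and z has stopped dropping, so the shoulders are on the lip. Handing in.

```bash
python3 -c "
from plant import robot
print(robot.hand_in())"
```

```text
the job is handed in; nothing more can be done
None
```

I handed the job in at 17.1 s: the stage pointer was about 0.5 mm from the loading mark when last checked (before the holder went in), and the holder is held in the rail, barcode out, pressed home with about 9.5 N; the hand-in gave no verdict.

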